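# Put three bench items back in their own holders

### The arm

A 6-joint arm with a two-finger parallel gripper is mounted at the origin on a cart in front of the work surface, level with it; the furniture and walls round the work are solid. World frame = base frame: x ahead of the robot, y to its left, z up, the work surface at z = 0. Lengths are in m, angles in degrees, forces in N, time in s.
With the tool pointing down it reaches from about 0.4 to 0.825 m from the base axis. Payload 7 kg.
Tool frame: the origin (TCP) lies on the front face of the gripper's body, between the roots of the fingers; the fingertips stand 66 mm ahead of it and the grasp point (between the pads) lies 47 mm ahead of it; z points along the fingers, y is the line along which they close (so a half turn about z gives the same grasp; the last joint's range is limited). The gripper opens to 88 mm and grips with 3 to 60 N. Pads are 19 mm wide; open, the fingers measure 130 mm over their backs; the gripper's body (78 mm by 193 mm) begins 47 mm behind the grasp point.
Start: joints at [83.085, 20.546, 0.682, 0, -70.136, -16.507], TCP at [0.268, 0.619, 0.292] pointing down, gripper open.
Joint ranges: [-176.03, 176.03], [-82.01, 121.73], [-58.28, 71.71], [-173.87, 95.51], [-174.79, -0.11], [-173.66, 173.66]. Speed limits (degrees/s): [136.94, 136.94, 172.46, 180, 180, 180].

### API

Orientations are given as [roll, pitch, yaw] about the fixed x, y, z axes, in that order (R = Rz(yaw) Ry(pitch) Rx(roll)).
In Python, from plant import ctrl gives the robot as it stands.
- The arm moves only by the tool send_rows, never from a script. Its argument "deltas" is a list of rows, each a list of 2 entries, a list of its own where there are three numbers: the shift along the tool's x, y, z each as a share of 800 mm, from -1 to 1, then the turn about the tool's z as a share of 90 degrees, from -1 to 1. A call has exactly 5 rows; each row is the pose to reach, as a shift and turn from the pose commanded when the call began, along the tool's axes at that moment; what a row does not reach only later rows make up. A row lasts 1/12 s, in which the tool goes at most 41.7 mm and 7.16 degrees, less where a joint would pass 70% of its speed; a pose out of reach is approached as far as the arm can. A call with a number of a shift or a turn outside -1 to 1 is refused whole. A call with a gripper value outside its range is refused whole. "gripper" is the opening, from 0 (shut) to 1 (fully open), set as the call begins (left out, the last holds). The fingers move at their own pace and stop on an object; the grip force is fixed at half the most. Time passes only in rows, so rows that repeat a pose let the fingers close, or fill a call up. It gives the time, the measured TCP pose, the force, the opening and the grip force at its end, in the units of the state.
- ctrl.get_obs(): the state, without advancing time (a new reading comes with each control period).
- ctrl.snapshot(name): name is "scene" or "top" or "wrist"; returns a dict with "color" (384x512x3 uint8, red, green, blue), "vertical_fov" (degrees; the focal length in pixels is half the picture's height over the tangent of half this angle, whatever the lens; pixels are square), "cx", "cy" (the principal point, pixels), "k1" (the pictures are not rectified: a ray, as slopes to the right and down, at radius r is drawn at 1 + k1 r^2 times it, then the intrinsics apply), "rvec" (rotation vector, rad) and "tvec" (3), from world to camera coordinates, as OpenCV has them. Camera axes: x right, y down, z forward; pixel columns grow to the right and rows downward; lengths in m; the calibration is good to about 2 mm. A picture is of the moment at which its call begins. There is no depth.
- ctrl.close_job(): hands the job in; it is judged then, once.
Trained networks look in a picture, given as the dict that the camera call returned (one of the last four; its "shot" number tells which), for a name from the list of things; names that differ only in an ending like _2 or _b are one class to them, and where a whole thing is asked for, a point or a joint stands for the part that bears it (a point fixed in the world has none). Each returns a list of dicts, best first, with "conf" (0 to 1); they miss things now and then, are a little off and sometimes report something else, mostly with a low value. They report only what shows in the picture. A call takes as long as a camera call. They do not tell look-alikes from the thing itself.
- ctrl.boxes_of(picture, thing): "xy" ([column, row] as shares, 0 to 1, of the picture: columns of its width, rows of its height, amid what is visible of it).
- ctrl.cut_out(picture, thing): "pixels" (384x512 bool, what is visible of it) and "xy" ([column, row] as shares, 0 to 1, of the picture: columns of its width, rows of its height, amid what is visible of it).
The state is a dict: "clock": time; "joint_pos": joint angles; "qvel": joint speeds; "tau": joint torques, N m; "tool_pos": TCP position; "orientation": TCP orientation; "force": force on the tool from outside, world axes, zero at the start; "moment": the same for the moment, N m; "opening": finger opening in m; "gripper_force": force on a finger pad.
Only numpy, scipy, OpenCV 4.12 (cv2) and the standard library are available. Lean on these libraries where they do the work, as an engineer would, in place of code of your own. Each camera call takes 0.05 s, during which the arm holds its last target. There are 200 camera calls.

### The job

The white relay tray, the 9 V block battery and the round fuse tin have ended up on each other's grey holders. Put each one right side up and fully down in the pocket of its own shape: the tray in the square one, the tin in the round one and the battery, standing, in the small oblong one of the narrower holder. Each holder takes only one of them, so the bare cork mat is free for parking one on the way; leave the tape roll, the stubby screwdriver and the green terminal plug where they lie.

Things in the scene. Friction and masses are not known exactly. Their poses are not given: they have to be found in the camera images.
- relay_tray: Small white open square tray with a little green circuit board and a black relay inside, 50x50 mm, walls 2 mm thick and 18 mm high (the relay reaches 22 mm). Loose, 50 g. Grip it from above across two opposite outer sides. Origin: centre of the underside; x and y along the sides, z up.
- battery_9v: Standing 9 V block battery, dark with a tan band, two metal terminals on top: 18 mm (its x) by 27 mm (its y), body 45 mm high, 48 mm with the terminals. Loose, 46 g. Grip it from above across the 18 mm (x). Origin: centre of the underside, z up.
- fuse_tin: Small round tin, silvery with a green lid that stays on, 45 mm across the lid (body 43 mm) and 22 mm high; lid is the upper 6 mm. Loose, 50 g. Origin: centre of the underside, z up.
- square_holder: Grey flat plastic holder, 88x88 mm and 8 mm thick, fixed to the bench, with a square pocket 66x66 mm (sides along its x and y), 5 mm deep, so the pocket floor is 3 mm and the rim 8 mm above the bench. Origin: centre of the underside, z up. The only holder with a pocket of this shape.
- round_holder: Grey flat plastic holder, 88x88 mm and 8 mm thick, fixed to the bench, with a round pocket 61 mm in diameter, 5 mm deep, so the pocket floor is 3 mm and the rim 8 mm above the bench. Origin: centre of the underside, z up. The only holder with a pocket of this shape.
- oblong_holder: Grey flat plastic holder, narrower than the other two: 60 mm along its x by 88 mm along its y, and 8 mm thick, fixed to the bench, with a small oblong pocket in its middle (covered at the start by what stands on it), 34 mm along its x by 43 mm along its y, 5 mm deep, so the pocket floor is 3 mm and the rim 8 mm above the bench. Origin: centre of the underside, z up. The only holder with a pocket of this shape.
- cork_mat: Bare square cork mat, 88x88 mm and 3 mm thick, fixed; empty at the start, the free place for parking something. Origin: centre of the underside, z up.
- tape_c: Small roll of yellow tape lying flat, about 64x57 mm, 34 mm high, loose. A bystander. Origin: underside, near the middle of the roll.
- stubby_driver: Stubby screwdriver with red handle, lying, 74 mm long (its x), 20 mm thick, loose. A bystander. Origin: underside, middle of its length.
- term_3: Green six-pole screw terminal plug, 18x32 mm, 15 mm high, loose. A bystander. Origin: centre of the underside.
Mind the look-alikes: they are no part of the job. Leave any turquoise look-alike of the oblong_holder alone.

How it is judged (in metres and radians):
At the end, for the whole second after the job is handed in: Tray in the square pocket, battery standing in the oblong pocket and tin in the round pocket: each within 15 mm of its holder's centre, resting on the pocket floor (underside less than 5.5 mm above the bench, rim at 8 mm), within 0.12 rad of upright, released and at rest (horizontal distance between relay_tray and square_holder below 0.015 m and z of relay_tray in the frame of square_holder below 0.0055 m and angle between each of relay_tray, battery_9v, fuse_tin's own z axis and vertical below 0.12 rad and linear speed of each of relay_tray, battery_9v, fuse_tin below 0.02 m/s and horizontal distance between battery_9v and oblong_holder below 0.015 m and z of battery_9v in the frame of oblong_holder below 0.0055 m and horizontal distance between fuse_tin and round_holder below 0.015 m and z of fuse_tin in the frame of round_holder below 0.0055 m); the robot touches nothing.
It fails at once if the tape roll is pushed more than 30 mm from where it lay (distance of tape_c from where it was at the start of the episode above 0.03 m).
It fails at once if the stubby screwdriver is pushed more than 30 mm from where it lay (distance of stubby_driver from where it was at the start of the episode above 0.03 m).
It fails at once if the terminal plug is pushed more than 30 mm from where it lay (distance of term_3 from where it was at the start of the episode above 0.03 m).
It also fails if it takes over 104 s, if anything falls off the work surface, if the arm or the gripper's body presses on something with over 40 N, if the wrist force passes 120 N, or if a joint passes its speed limit or range.

## Working session

There is one attempt and no reset: what is moved stays moved. The work goes in short steps, Python scripts to look and compute and a tool call to move; the robot and the scene stay as the last step left them, time stands still between calls to the robot, and variables do not carry over. Pictures are saved under pics/ and viewed, at most 14 in all, crops included, and the job is handed in when it is done.

Besides the shell and the picture viewer there is one more tool, called after ">>>" in YAML: its name, and indented under it one key for each argument. send_rows: Moves the arm, as the interface text tells. Shift numbers are shares of 800 mm and turn numbers shares of 90 degrees, none past 1 either way. Its arguments: {"type":"object","properties":{"deltas":{"type":"array","items":{"type":"array"}},"gripper":{"type":"number"}},"required":["deltas"]}

```bash
ls; mkdir -p pics; cat > h.py <<'E'
import numpy as np, cv2
from plant import ctrl
def K(p):
    f=192/np.tan(np.radians(p["vertical_fov"])/2)
    return np.array([[f,0,p["cx"]],[0,f,p["cy"]],[0,0,1]]), np.array([p["k1"],0,0,0,0.])
def ground(p,uv,z):
    k,d=K(p); R=cv2.Rodrigues(np.array(p["rvec"],float))[0]; t=np.array(p["tvec"],float).ravel()
    n=cv2.undistortPoints(np.array(uv,float).reshape(-1,1,2),k,d).reshape(-1,2)
    r=np.c_[n,np.ones(len(n))]@R; c=-R.T@t
    return c+r*((z-c[2])/r[:,2])[:,None]
def proj(p,X):
    k,d=K(p); return cv2.projectPoints(np.array(X,float).reshape(-1,1,3),np.array(p["rvec"],float),np.array(p["tvec"],float),k,d)[0].reshape(-1,2)
def save(p,n,s=1.5,crop=None):
    im=p["color"][:,:,::-1]
    if crop: im=im[crop[1]:crop[3],crop[0]:crop[2]]
    cv2.imwrite("pics/"+n+".png",cv2.resize(im,None,fx=s,fy=s,interpolation=cv2.INTER_CUBIC))
E
python3 - <<'E'
from h import *
o=ctrl.get_obs();print(o)
for v in("scene","top"):
    p=ctrl.snapshot(v);save(p,v)
    print(v,{k:p[k] for k in p if k!="color"})
    for t,z in dict(relay_tray=.02,battery_9v=.05,fuse_tin=.03,square_holder=.008,round_holder=.008,oblong_holder=.008,cork_mat=.003,tape_c=.03,stubby_driver=.02,term_3=.015).items():
        for d in ctrl.boxes_of(p,t)[:3]:
            uv=np.array(d["xy"])*[512,384];print(t,round(d["conf"],2),uv.round(),ground(p,uv,z).round(3)[0])
E
```

```text
pics
{'clock': 0.0, 'joint_pos': array([ 8.30843255e+01,  2.05905526e+01,  6.36006400e-01, -2.00667343e-02,
       -7.01342845e+01, -1.65080172e+01]), 'qvel': array([-0.0050536 ,  0.00658801, -0.01966047, -0.02177921, -0.04906154,
       -0.06298382]), 'tau': array([-1.12793503e-03, -5.82697105e+01,  2.93045944e+01,  6.99684396e+00,
        6.78032055e-03, -1.68340212e-04]), 'tool_pos': array([0.26818674, 0.61904688, 0.29124968]), 'orientation': array([ 1.79909470e+02, -7.15699974e-03, -2.34305197e+01]), 'force': array([-0.41622863,  0.14668652,  0.06551706]), 'moment': array([ 0.07273554, -0.03936162, -0.05997318]), 'gripper_force': 0.0, 'opening': 0.08742339370082798}
scene {'vertical_fov': 45.29370385637385, 'cx': 250.64193801879526, 'cy': 185.403023104992, 'k1': -0.11030951147968246, 'rvec': array([ 0.56961797, -2.40312164,  1.4998647 ]), 'tvec': array([0.40987868, 0.21108847, 0.52919774]), 'shot': 1}
relay_tray 0.82 [241. 260.] [0.463 0.023 0.02 ]
relay_tray 0.29 [187. 211.] [ 0.623 -0.066  0.02 ]
battery_9v 0.67 [299. 199.] [ 0.439 -0.145  0.05 ]
fuse_tin 0.57 [299. 198.] [ 0.4
[... 767 characters left out ...]
  0.53219703,  0.85102814]), 'shot': 2}
relay_tray 0.58 [176. 219.] [0.469 0.024 0.02 ]
relay_tray 0.21 [189. 222.] [ 0.462 -0.007  0.02 ]
battery_9v 0.66 [266. 225.] [ 0.457 -0.197  0.05 ]
fuse_tin 0.76 [345. 227.] [ 0.456 -0.392  0.03 ]
square_holder 0.84 [341. 220.] [ 0.473 -0.387  0.008]
round_holder 0.95 [263. 225.] [ 0.457 -0.192  0.008]
oblong_holder 0.97 [192. 223.] [ 0.459 -0.012  0.008]
oblong_holder 0.91 [165. 165.] [0.606 0.06  0.008]
oblong_holder 0.66 [280. 187.] [ 0.556 -0.234  0.008]
cork_mat 0.6 [292. 156.] [ 0.637 -0.263  0.003]
tape_c 0.68 [215. 156.] [ 0.626 -0.068  0.03 ]
stubby_driver 0.42 [278. 187.] [ 0.554 -0.228  0.02 ]
term_3 0.66 [207. 186.] [ 0.554 -0.049  0.015]
```

View pics/top.png

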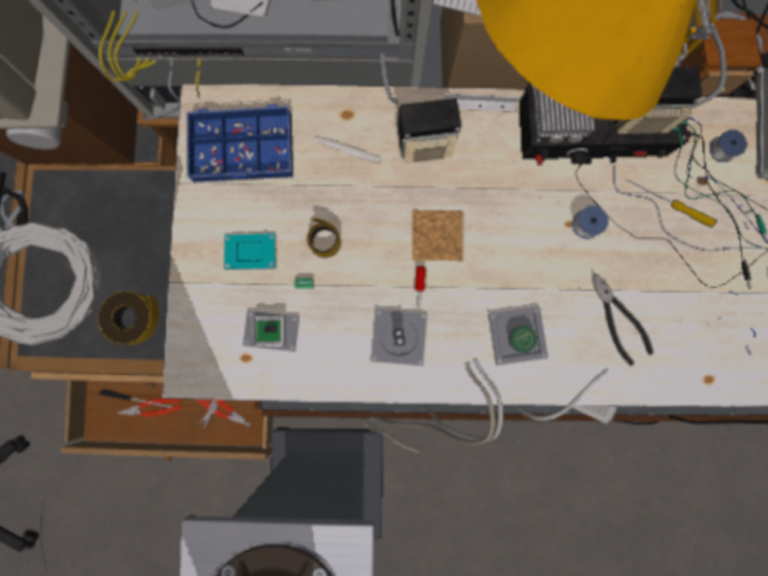

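View pics/scene.png

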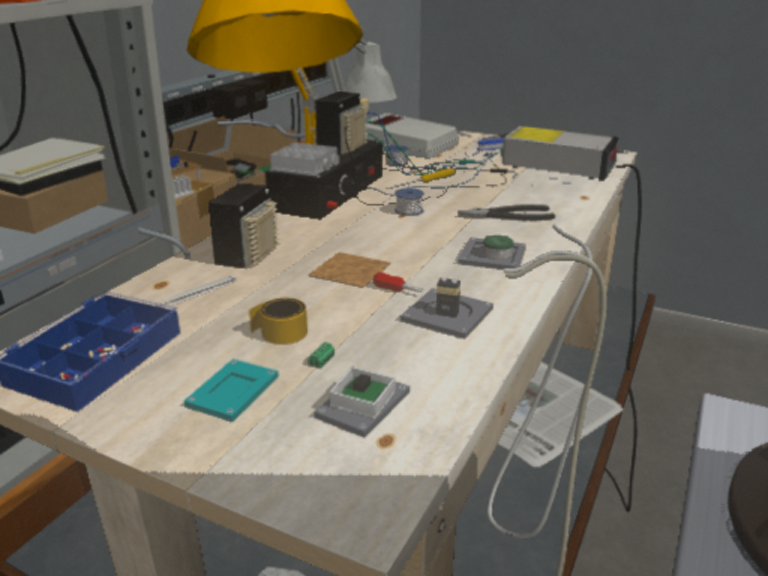

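Top view (at 1.5x): turquoise look-alike is at (250,250). The grey oblong holder under the tray is at (270,330), the round one under the battery at (399,335), the square one under the tin at (520,333), and the mat at (437,235). Tape is at (323,237), driver at (420,278), plug at (304,282). I choose the grey holders, and move over them to check from near.

>>> send_rows:
  deltas:
    - [[0.135,0.146,0],0]
    - [[0.135,0.146,0],0]
    - [[0.135,0.146,0],0]
    - [[0.135,0.146,0],0]
    - [[0.135,0.146,0],0]
  gripper: 1

```text
clock: 1.52
tool_pos: [0.322, 0.4642, 0.293]
orientation: [180.0, 0.0, -23.6]
force: [-0.2, -0.6, -0.3]
opening: 0.0877
gripper_force: 0.0
```

>>> send_rows:
  deltas:
    - [[0.135,0.146,0],0]
    - [[0.135,0.146,0],0]
    - [[0.135,0.146,0],0]
    - [[0.135,0.146,0],0]
    - [[0.135,0.146,0],0]

```text
clock: 1.93
tool_pos: [0.3742, 0.3145, 0.2927]
orientation: [180.0, 0.0, -23.6]
force: [-1.1, 0.4, 0.1]
opening: 0.0875
gripper_force: 0.0
```

>>> send_rows:
  deltas:
    - [[0.135,0.146,0],0]
    - [[0.135,0.146,0],0]
    - [[0.135,0.146,0],0]
    - [[0.135,0.146,0],0]
    - [[0.135,0.146,0],0]

```text
clock: 2.35
tool_pos: [0.4269, 0.1648, 0.2924]
orientation: [180.0, -0.0, -23.6]
force: [-0.5, 0.6, 0.4]
opening: 0.0877
gripper_force: 0.0
```

>>> send_rows:
  deltas:
    - [[0.135,0.146,0],-0.26]
    - [[0.135,0.146,0],-0.26]
    - [[0.135,0.146,0],-0.26]
    - [[0.135,0.146,0],-0.26]
    - [[0.135,0.146,0],-0.26]

```text
clock: 2.77
tool_pos: [0.4798, 0.0159, 0.2923]
orientation: [180.0, -0.0, 0.3]
force: [-0.0, 1.0, 0.5]
opening: 0.0875
gripper_force: 0.0
```

```bash
python3 - <<'E'
from h import *
o=ctrl.get_obs();print(o['clock'],o['tool_pos'],o['orientation'])
p=ctrl.snapshot("wrist");save(p,"w1")
for t,z in dict(relay_tray=.02,battery_9v=.05,oblong_holder=.008,round_holder=.008,term_3=.015).items():
    for d in ctrl.boxes_of(p,t)[:3]:
        uv=np.array(d["xy"])*[512,384];print(t,round(d["conf"],2),uv.round(),ground(p,uv,z).round(3)[0])
E
```

```text
2.7667 [0.47980815 0.01594603 0.29234449] [ 1.79972791e+02 -1.68603116e-02  2.98633355e-01]
relay_tray 0.67 [254. 179.] [0.464 0.019 0.02 ]
oblong_holder 0.96 [256. 157.] [0.49  0.016 0.008]
oblong_holder 0.66 [217.  67.] [0.6   0.064 0.008]
round_holder 0.84 [407. 175.] [ 0.467 -0.186  0.008]
term_3 0.59 [297. 111.] [ 0.548 -0.034  0.015]
```

View pics/w1.png

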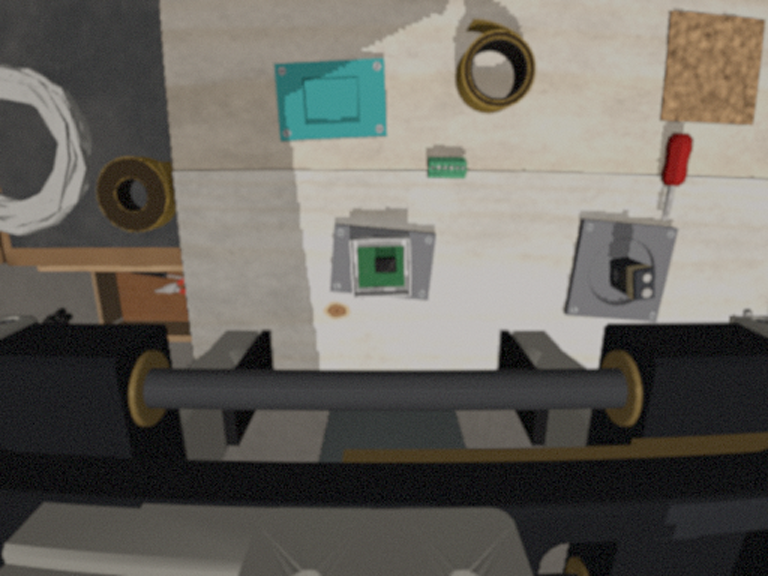

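The wrist view shows the tray standing on the grey oblong holder at (380,265), the battery on the round holder at (630,275), and the turquoise one ahead at (330,97). Next I move over the other two holders.

>>> send_rows:
  deltas:
    - [[-0.02,0.2,0],0]
    - [[-0.02,0.2,0],0]
    - [[-0.02,0.2,0],0]
    - [[-0.02,0.2,0],0]
    - [[-0.02,0.2,0],0]

```text
clock: 3.48
tool_pos: [0.4621, -0.1442, 0.2922]
orientation: [180.0, 0.0, -0.1]
force: [-0.7, 0.4, 0.8]
opening: 0.0877
gripper_force: 0.0
```

>>> send_rows:
  deltas:
    - [[-0.02,0.2,0],0]
    - [[-0.02,0.2,0],0]
    - [[-0.02,0.2,0],0]
    - [[-0.02,0.2,0],0]
    - [[-0.02,0.2,0],0]

```text
clock: 3.9
tool_pos: [0.4467, -0.3045, 0.2918]
orientation: [180.0, 0.0, -0.1]
force: [0.3, 0.5, 0.8]
opening: 0.0876
gripper_force: 0.0
```

```bash
cat >> h.py <<'E'
def rect(p,t,z,show=True):
    out=[]
    for d in ctrl.cut_out(p,t)[:2]:
        m=d["pixels"].astype(np.uint8)
        c=max(cv2.findContours(m,cv2.RETR_EXTERNAL,cv2.CHAIN_APPROX_NONE)[0],key=cv2.contourArea).reshape(-1,2)
        g=(ground(p,c,z)[:,:2]*1000).astype(np.float32)
        r=cv2.minAreaRect(g); out.append(r)
        if show: print(t,round(d["conf"],2),"px",c.mean(0).round(),"c",np.round(r[0],1),"size",np.round(r[1],1),"ang",round(r[2],1))
    return out
E
python3 - <<'E'
from h import *
o=ctrl.get_obs();print(o['clock'],o['tool_pos'],o['orientation'])
p=ctrl.snapshot("wrist");save(p,"w2")
for t,z in dict(battery_9v=.048,round_holder=.008,square_holder=.008,fuse_tin=.025,oblong_holder=.008,cork_mat=.003,stubby_driver=.01).items(): rect(p,t,z)
E
```

```text
3.9 [ 0.44672663 -0.30454301  0.29181377] [ 1.79952110e+02  4.98099232e-02 -1.46765974e-01]
battery_9v 0.8 px [168. 158.] c [ 461.1 -201.5] size [30.2 30.2] ang 9.3
round_holder 0.85 px [174. 154.] c [ 459.6 -197. ] size [89.7 90.6] ang 86.0
square_holder 0.9 px [328. 149.] c [ 465.2 -397.6] size [90.9 89.5] ang 8.9
fuse_tin 0.68 px [334. 156.] c [ 460.3 -400.7] size [45.7 41.2] ang 47.4
oblong_holder 0.85 px [ 31. 147.] c [465.3   6.5] size [73.1 60.8] ang 85.4
oblong_holder 0.65 px [ 3. 49.] c [599.6  13. ] size [16.2 60.3] ang 81.5
cork_mat 0.79 px [219.  23.] c [ 617.  -260.4] size [88.8 53.1] ang 89.2
cork_mat 0.73 px [ 32. 147.] c [464.4  10.3] size [74.2 62.1] ang 85.7
stubby_driver 0.62 px [195.  84.] c [ 545.3 -231.2] size [22.2 72.9] ang 89.8
```

View pics/w2.png

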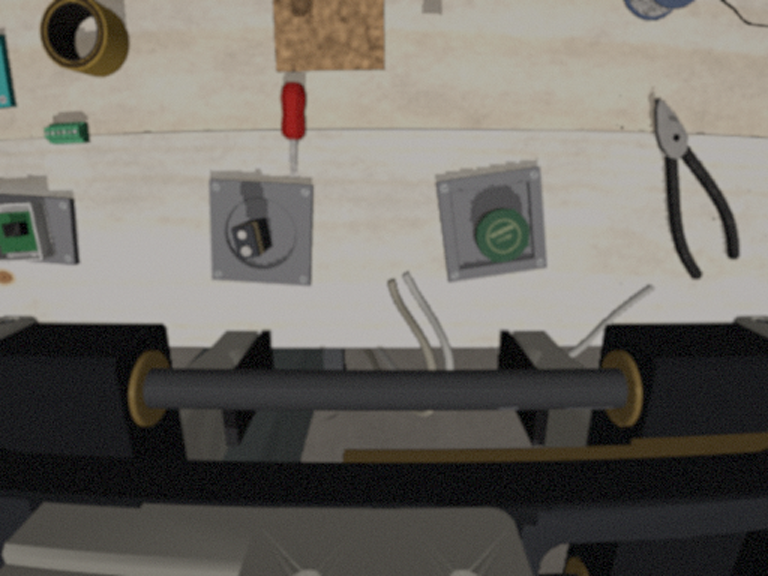

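The second view shows the tin at (502,235) low in the square pocket, and the battery turned at (252,238) within the round pocket. The mat is at (330,30) and the driver at (293,115). Now the tin position and the deltas.

```bash
cat >> h.py <<'E'
def go(x,y,z,yaw=None):
    o=ctrl.get_obs();a=np.radians(o['orientation'][2]);d=np.array([x,y,z])-o['tool_pos']
    v=np.array([d[0]*np.cos(a)+d[1]*np.sin(a), d[0]*np.sin(a)-d[1]*np.cos(a), -d[2]])/.8
    t=0 if yaw is None else (((o['orientation'][2]-yaw)+180)%360-180)/90
    print("shares",v.round(4),"turn",round(t,3),"calls",np.linalg.norm(v)*.8/.2)
E
python3 - <<'E'
from h import *
p=ctrl.snapshot("wrist")
d=ctrl.cut_out(p,"fuse_tin")[0]
hsv=cv2.cvtColor(p["color"],cv2.COLOR_RGB2HSV)
m=(cv2.inRange(hsv,(45,60,20),(90,255,255))>0)&(np.hypot(*(np.indices((384,512))-np.array([157,335]).reshape(2,1,1)))<30)
c=cv2.findContours(m.astype(np.uint8),0,1)[0];c=max(c,key=cv2.contourArea).reshape(-1,2)
print(cv2.minEnclosingCircle(c)); g=ground(p,c,.025)[:,:2]*1000
print(cv2.minEnclosingCircle(g.astype(np.float32)),cv2.fitEllipse(g.astype(np.float32)))
# battery top
print(ground(p,[[240/1.5,235/1.5],[246/1.5,250/1.5],[252/1.5,238/1.5]],.048))
q=ctrl.snapshot("top");rect(q,"cork_mat",.003)
E
```

```text
((338.9490966796875, 157.97903442382812), 18.384952545166016)
((459.6174011230469, -401.2933044433594), 22.702228546142578) ((459.9544982910156, -401.2506103515625), (41.95101547241211, 43.22178268432617), 136.95846557617188)
[[ 0.46445587 -0.18740257  0.048     ]
 [ 0.45260654 -0.19121687  0.048     ]
 [ 0.46207529 -0.19667573  0.048     ]]
cork_mat 0.42 px [297. 143.] c [ 669.3 -272.2] size [18.5 59.6] ang 1.2
```

>>> send_rows:
  deltas:
    - [[0.0166,0.121,0.1],0]
    - [[0.0166,0.121,0.1],0]
    - [[0.0166,0.121,0.1],0]
    - [[0.0166,0.121,0.1],0]
    - [[0.0166,0.121,0.1],0]

```text
clock: 4.92
tool_pos: [0.4591, -0.3987, 0.2093]
orientation: [-179.9, 0.3, -0.2]
force: [0.5, 0.9, 0.5]
opening: 0.0877
gripper_force: 0.0
```

>>> send_rows:
  deltas:
    - [[0,0,0.05],0]
    - [[0,0,0.09],0]
    - [[0,0,0.13],0]
    - [[0,0,0.155],0]
    - [[0,0,0.167],0]

```text
clock: 5.33
tool_pos: [0.4595, -0.3966, 0.077]
orientation: [-179.9, 0.1, 0.0]
force: [-0.6, -0.5, 0.3]
opening: 0.0878
gripper_force: 0.0
```

>>> send_rows:
  deltas:
    - [[0,0,0],0]
    - [[0,0,0],0]
    - [[0,0,0],0]
    - [[0,0,0],0]
    - [[0,0,0],0]
  gripper: 0.3

```text
clock: 5.75
tool_pos: [0.4609, -0.3982, 0.0802]
orientation: [179.9, -0.1, -0.0]
force: [-0.1, 0.4, 0.4]
opening: 0.0597
gripper_force: 0.0
```

>>> send_rows:
  deltas:
    - [[0,0,0],0]
    - [[0,0,0],0]
    - [[0,0,0],0]
    - [[0,0,0],0]
    - [[0,0,0],0]

```text
clock: 6.17
tool_pos: [0.4604, -0.3981, 0.0792]
orientation: [180.0, -0.0, -0.0]
force: [-0.1, 1.1, 5.8]
opening: 0.044
gripper_force: 30.0
```

>>> send_rows:
  deltas:
    - [[0,0,-0.03],0]
    - [[0,0,-0.06],0]
    - [[0,0,-0.09],0]
    - [[0,0,-0.12],0]
    - [[0,0,-0.125],0]

```text
clock: 6.58
tool_pos: [0.4616, -0.3988, 0.1828]
orientation: [179.8, -0.3, 0.0]
force: [1.2, -0.6, -0.4]
opening: 0.0438
gripper_force: 30.0
```

>>> send_rows:
  deltas:
    - [[0.03,-0.02,0],0]
    - [[0.06,-0.045,0],0]
    - [[0.09,-0.07,0],0]
    - [[0.11,-0.086,0],0]
    - [[0.11,-0.086,0],0]

```text
clock: 7.0
tool_pos: [0.5508, -0.3269, 0.1779]
orientation: [-180.0, -0.0, 0.1]
force: [0.5, -0.2, -0.2]
opening: 0.0438
gripper_force: 30.0
```

>>> send_rows:
  deltas:
    - [[0.03,-0.02,0],0]
    - [[0.06,-0.045,0],0]
    - [[0.09,-0.07,0],0]
    - [[0.11,-0.086,0],0]
    - [[0.11,-0.086,0],0]

```text
clock: 7.42
tool_pos: [0.6386, -0.2581, 0.1776]
orientation: [-180.0, 0.0, 0.1]
force: [0.7, -0.5, -0.3]
opening: 0.0437
gripper_force: 30.0
```

```bash
python3 - <<'E'
from h import *
o=ctrl.get_obs();print(o['clock'],o['tool_pos'],o['opening'])
go(.637,-.261,.080)
p=ctrl.snapshot("wrist");save(p,"w3")
for t,z in dict(fuse_tin=.12,cork_mat=.003,stubby_driver=.01,square_holder=.008).items(): rect(p,t,z)
E
```

```text
7.4167 [ 0.63864733 -0.25811359  0.17764991] 0.04367724841911835
shares [-0.0021  0.0036  0.1221] turn 0 calls 0.4885322599035342
fuse_tin 0.92 px [256. 227.] c [ 649.5 -257.8] size [28.3 44.4] ang 0.1
cork_mat 0.59 px [259. 180.] c [ 638.8 -260.1] size [88.9 80.1] ang 89.5
stubby_driver 0.73 px [228. 284.] c [ 535.  -229.2] size [18.3 28.6] ang 89.0
```

View pics/w3.png

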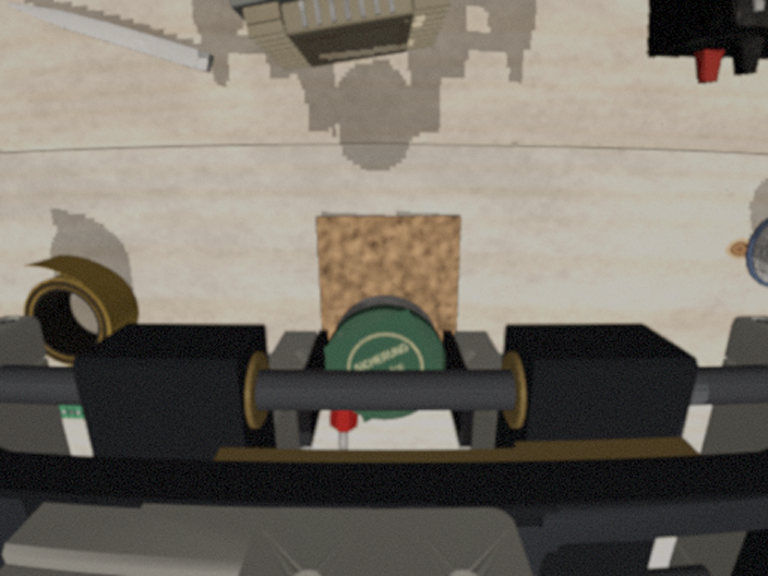

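The picture shows the tin held level at (385,355) over the mat at (390,280), with the driver clear at (343,420). I set it down.

>>> send_rows:
  deltas:
    - [[0,0.002,0.04],0]
    - [[0,0.003,0.08],0]
    - [[0,0.003,0.105],0]
    - [[0,0.003,0.117],0]
    - [[0,0.003,0.1215],0]

```text
clock: 8.08
tool_pos: [0.6347, -0.2634, 0.0796]
orientation: [-180.0, 0.2, -0.1]
force: [0.2, 0.6, 0.2]
opening: 0.0435
gripper_force: 30.0
```

>>> send_rows:
  deltas:
    - [[0,0,0],0]
    - [[0,0,0],0]
    - [[0,0,0],0]
    - [[0,0,0],0]
    - [[0,0,0],0]

```text
clock: 8.5
tool_pos: [0.6367, -0.2628, 0.0826]
orientation: [180.0, -0.1, -0.0]
force: [-0.5, -0.1, -0.8]
opening: 0.0436
gripper_force: 30.0
```

>>> send_rows:
  deltas:
    - [[0,0,0],0]
    - [[0,0,0],0]
    - [[0,0,0],0]
    - [[0,0,0],0]
    - [[0,0,0],0]
  gripper: 1

```text
clock: 8.92
tool_pos: [0.6362, -0.2627, 0.0814]
orientation: [180.0, -0.0, -0.0]
force: [-0.2, 0.8, -0.1]
opening: 0.0714
gripper_force: 0.0
```

>>> send_rows:
  deltas:
    - [[0,0,0],0]
    - [[0,0,0],0]
    - [[0,0,-0.04],0]
    - [[0,0,-0.08],0]
    - [[0,0,-0.12],0]

```text
clock: 9.33
tool_pos: [0.6358, -0.2627, 0.1778]
orientation: [-180.0, 0.1, -0.0]
force: [1.2, 0.5, -0.8]
opening: 0.0874
gripper_force: 0.0
```

>>> send_rows:
  deltas:
    - [[-0.098,-0.175,-0.07],0]
    - [[-0.098,-0.175,-0.07],0]
    - [[-0.098,-0.175,-0.07],0]
    - [[-0.098,-0.175,-0.07],0]
    - [[-0.098,-0.175,-0.07],0]

```text
clock: 9.75
tool_pos: [0.5562, -0.1191, 0.2366]
orientation: [-179.9, -0.2, 0.1]
force: [-0.0, -0.4, -0.2]
opening: 0.0878
gripper_force: 0.0
```

>>> send_rows:
  deltas:
    - [[-0.098,-0.175,-0.07],0]
    - [[-0.098,-0.175,-0.07],0]
    - [[-0.098,-0.175,-0.07],0]
    - [[-0.098,-0.175,-0.07],0]
    - [[-0.098,-0.175,-0.07],0]

```text
clock: 10.17
tool_pos: [0.4781, 0.0211, 0.2924]
orientation: [-179.9, -0.3, 0.2]
force: [0.2, -0.5, -1.1]
opening: 0.0878
gripper_force: 0.0
```

>>> send_rows:
  deltas:
    - [[0,0,0],0]
    - [[0,0,0],0]
    - [[0,0,0],0]
    - [[0,0,0],0]
    - [[0,0,0],0]

```text
clock: 10.58
tool_pos: [0.4797, 0.0163, 0.2886]
orientation: [180.0, 0.1, -0.1]
force: [-1.1, 0.4, 0.4]
opening: 0.0876
gripper_force: 0.0
```

```bash
python3 - <<'E'
from h import *
o=ctrl.get_obs();print(o['clock'],o['tool_pos'],o['orientation'])
p=ctrl.snapshot("wrist");save(p,"w4",5,(190,120,330,220))
for t,z in dict(relay_tray=.026,oblong_holder=.008).items(): rect(p,t,z)
np.save("w4.npy",p,allow_pickle=True)
E
```

```text
10.5833 [0.47968956 0.01629424 0.2885702 ] [ 1.79957741e+02  8.71760898e-02 -1.31102522e-01]
relay_tray 0.86 px [253. 178.] c [466.1  19.7] size [52.8 50.1] ang 2.3
relay_tray 0.23 px [298. 110.] c [548.6 -32.7] size [16.1 33. ] ang 0.2
oblong_holder 0.93 px [219.  65.] c [600.   60.6] size [61.1 88.7] ang 2.1
oblong_holder 0.85 px [255. 170.] c [466.1  18.7] size [88.4 61.3] ang 85.0
```

View pics/w4.png

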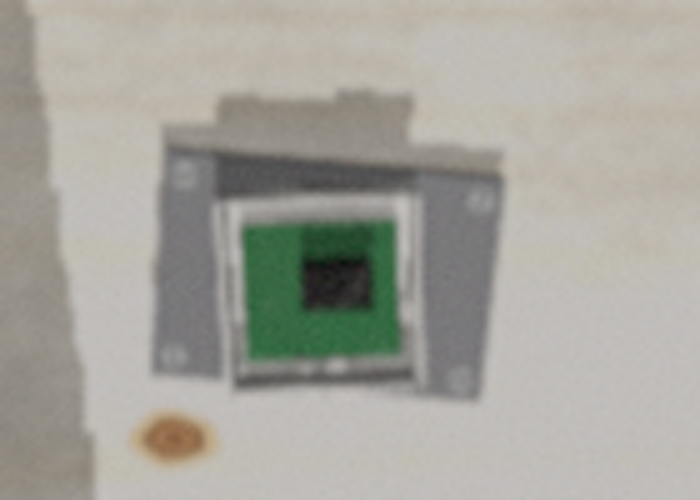

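The tray stands squarely at crop (320,290), turned about +2°. The grey oblong holder below it is at about (0.466, 0.019), yaw -5°. Grasping the tray.

>>> send_rows:
  deltas:
    - [[-0.016,-0.004,0.04],-0.023]
    - [[-0.016,-0.004,0.08],-0.023]
    - [[-0.016,-0.004,0.12],-0.023]
    - [[-0.016,-0.004,0.15],-0.023]
    - [[-0.016,-0.004,0.16],-0.023]

```text
clock: 11.15
tool_pos: [0.4648, 0.0196, 0.158]
orientation: [179.9, 0.3, 2.0]
force: [-0.8, -0.1, -0.6]
opening: 0.0874
gripper_force: 0.0
```

>>> send_rows:
  deltas:
    - [[0,0,0.03],0]
    - [[0,0,0.06],0]
    - [[0,0,0.085],0]
    - [[0,0,0.097],0]
    - [[0,0,0.101],0]

```text
clock: 11.57
tool_pos: [0.4665, 0.0202, 0.0794]
orientation: [179.9, 0.1, 2.0]
force: [-0.2, 0.4, 1.2]
opening: 0.0876
gripper_force: 0.0
```

>>> send_rows:
  deltas:
    - [[0,0,0],0]
    - [[0,0,0],0]
    - [[0,0,0],0]
    - [[0,0,0],0]
    - [[0,0,0],0]
  gripper: 0.3

```text
clock: 11.98
tool_pos: [0.4671, 0.0207, 0.0814]
orientation: [-180.0, -0.1, 2.1]
force: [-0.0, 0.4, -0.6]
opening: 0.06
gripper_force: 0.0
```

>>> send_rows:
  deltas:
    - [[0,0,0],0]
    - [[0,0,0],0]
    - [[0,0,0],0]
    - [[0,0,0],0]
    - [[0,0,0],0]

```text
clock: 12.4
tool_pos: [0.4669, 0.0206, 0.081]
orientation: [-180.0, -0.0, 2.1]
force: [-1.6, -0.7, 6.4]
opening: 0.0498
gripper_force: 30.0
```

>>> send_rows:
  deltas:
    - [[0,0,-0.03],0]
    - [[0,0,-0.06],0]
    - [[0,0,-0.09],0]
    - [[0,0,-0.12],0]
    - [[0,0,-0.15],0]

```text
clock: 12.82
tool_pos: [0.4663, 0.0204, 0.2016]
orientation: [-180.0, 0.0, 2.0]
force: [0.3, 0.6, -0.2]
opening: 0.0496
gripper_force: 30.0
```

```bash
python3 - <<'E'
from h import *
o=ctrl.get_obs();print(o['clock'],o['tool_pos'],o['orientation'],o['opening'])
go(.465,-.397,.19,9)
p=ctrl.snapshot("wrist");save(p,"w5",1.2)
E
```

```text
12.8167 [0.4662802  0.02040917 0.20162259] [-1.79999865e+02  2.31563400e-02  2.04374979e+00] 0.04961053973089953
shares [-0.0202  0.5214  0.0145] turn -0.077 calls 2.087864551531804
```

View pics/w5.png

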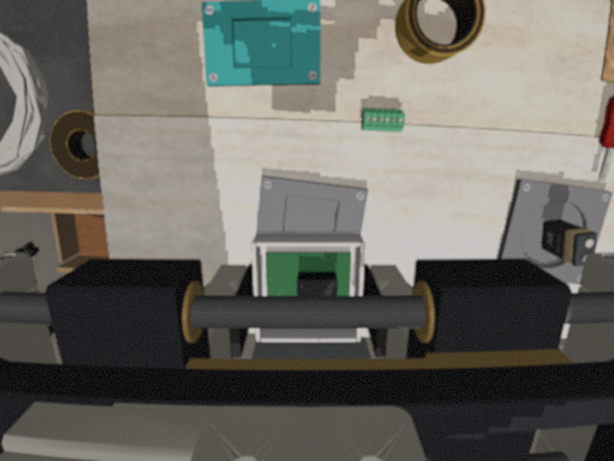

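The tray is held level at (308,290), and the uncovered grey holder shows its oblong pocket at (310,215). Carrying it to the square holder.

>>> send_rows:
  deltas:
    - [[-0.002,0.04,0],0]
    - [[-0.003,0.08,0],0]
    - [[-0.005,0.12,0],0]
    - [[-0.006,0.16,0],0]
    - [[-0.007,0.174,0],0]

```text
clock: 13.28
tool_pos: [0.4655, -0.1214, 0.2002]
orientation: [180.0, 0.0, 2.0]
force: [-0.1, -0.5, -0.7]
opening: 0.0495
gripper_force: 30.0
```

>>> send_rows:
  deltas:
    - [[-0.002,0.04,0],0]
    - [[-0.003,0.08,0],0]
    - [[-0.005,0.12,0],0]
    - [[-0.006,0.16,0],0]
    - [[-0.007,0.174,0],0]

```text
clock: 13.7
tool_pos: [0.4653, -0.2609, 0.2001]
orientation: [180.0, 0.0, 2.0]
force: [0.1, 0.1, -0.0]
opening: 0.0498
gripper_force: 30.0
```

>>> send_rows:
  deltas:
    - [[-0.002,0.04,0],-0.02]
    - [[-0.003,0.08,0],-0.04]
    - [[-0.005,0.12,0],-0.06]
    - [[-0.006,0.16,0],-0.077]
    - [[-0.007,0.174,0],-0.077]

```text
clock: 14.12
tool_pos: [0.4647, -0.4004, 0.1998]
orientation: [180.0, 0.0, 9.0]
force: [1.3, 0.3, -1.0]
opening: 0.0501
gripper_force: 30.0
```

>>> send_rows:
  deltas:
    - [[0,0,0.03],0]
    - [[0,0,0.06],0]
    - [[0,0,0.075],0]
    - [[0,0,0.08],0]
    - [[0,0,0.08],0]

```text
clock: 14.53
tool_pos: [0.4643, -0.3967, 0.1352]
orientation: [-179.9, 0.1, 9.0]
force: [0.9, 1.3, -0.7]
opening: 0.05
gripper_force: 30.0
```

```bash
python3 - <<'E'
from h import *
o=ctrl.get_obs();print(o['clock'],o['tool_pos'],o['orientation'],o['opening'])
go(.465,-.3975,.077,9)
E
```

```text
14.5333 [ 0.46433566 -0.39674587  0.13519718] [-1.79911254e+02  1.31296347e-01  8.97484897e+00] 0.050015386592241536
shares [0.0007 0.0011 0.0727] turn -0.0 calls 0.2910293001763525
```

>>> send_rows:
  deltas:
    - [[0.001,0.001,0.025],0]
    - [[0.001,0.001,0.045],0]
    - [[0.001,0.001,0.06],0]
    - [[0.001,0.001,0.07],0]
    - [[0.001,0.001,0.0735],0]

```text
clock: 14.95
tool_pos: [0.4657, -0.3978, 0.0771]
orientation: [-180.0, 0.0, 9.0]
force: [-0.3, 0.4, -0.6]
opening: 0.0499
gripper_force: 30.0
```

>>> send_rows:
  deltas:
    - [[0,0,0],0]
    - [[0,0,0],0]
    - [[0,0,0],0]
    - [[0,0,0],0]
    - [[0,0,0],0]

```text
clock: 15.37
tool_pos: [0.466, -0.3982, 0.0784]
orientation: [180.0, -0.1, 9.0]
force: [-0.4, 0.0, -1.2]
opening: 0.0499
gripper_force: 30.0
```

>>> send_rows:
  deltas:
    - [[0,0,0],0]
    - [[0,0,0],0]
    - [[0,0,0],0]
    - [[0,0,0],0]
    - [[0,0,0],0]
  gripper: 1

```text
clock: 15.78
tool_pos: [0.4657, -0.3981, 0.0778]
orientation: [180.0, -0.0, 9.0]
force: [0.8, 0.2, -0.1]
opening: 0.0776
gripper_force: 0.0
```

>>> send_rows:
  deltas:
    - [[0,0,0],0]
    - [[0,0,0],0]
    - [[0,0,-0.04],0]
    - [[0,0,-0.08],0]
    - [[0,0,-0.12],0]

```text
clock: 16.2
tool_pos: [0.4653, -0.3979, 0.1744]
orientation: [-179.9, 0.1, 9.0]
force: [0.8, -0.9, -0.1]
opening: 0.088
gripper_force: 0.0
```

>>> send_rows:
  deltas:
    - [[0,-0.04,-0.04],0]
    - [[0,-0.08,-0.08],0]
    - [[0,-0.11,-0.12],0]
    - [[0,-0.15,-0.135],0]
    - [[0,-0.155,-0.135],0]

```text
clock: 16.62
tool_pos: [0.4469, -0.273, 0.2867]
orientation: [179.8, -0.4, 9.1]
force: [1.2, -1.0, -0.5]
opening: 0.0879
gripper_force: 0.0
```

>>> send_rows:
  deltas:
    - [[0,0,0],0.08]
    - [[0,0,0],0.1]
    - [[0,0,0],0.1]
    - [[0,0,0],0.1]
    - [[0,0,0],0.1]

```text
clock: 17.03
tool_pos: [0.4463, -0.2757, 0.2815]
orientation: [-180.0, 0.0, 0.1]
force: [-0.2, 1.1, -0.5]
opening: 0.0879
gripper_force: 0.0
```

```bash
python3 - <<'E'
from h import *
o=ctrl.get_obs();print(o['clock'],o['tool_pos'],o['orientation'],o['opening'])
p=ctrl.snapshot("wrist");save(p,"w6",2.4,(100,100,420,240))
for t,z in dict(relay_tray=.021,square_holder=.008,round_holder=.008,battery_9v=.049,fuse_tin=.025).items(): rect(p,t,z)
np.save("w6.npy",p,allow_pickle=True)
E
```

```text
17.0333 [ 0.44631302 -0.27569972  0.28148852] [-1.79992657e+02  2.70039521e-02  5.28811941e-02] 0.08788347801148284
relay_tray 0.82 px [356. 152.] c [ 465.7 -396.1] size [53.8 54.1] ang 9.9
relay_tray 0.33 px [245.   8.] c [ 622.  -262.8] size [43.7 22.8] ang 89.9
square_holder 0.6 px [353. 150.] c [ 465.2 -397.9] size [91.7 91.1] ang 8.5
round_holder 0.77 px [194. 155.] c [ 458.4 -196.8] size [91.  90.9] ang 85.7
battery_9v 0.9 px [189. 160.] c [ 461.3 -200. ] size [30.1 26.7] ang 8.1
fuse_tin 0.92 px [245.   8.] c [ 620.9 -262.4] size [44.2 22.5] ang 89.9
fuse_tin 0.66 px [243.  23.] c [ 609.6 -261.2] size [84.2 45.5] ang 89.8
```

View pics/w6.png

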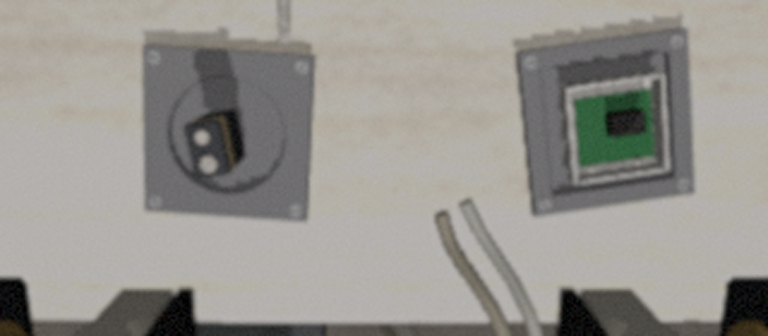

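The tray sits in the square pocket at crop (618,130). The battery stands at crop (205,150) with its long axis about 9° off x, so I can grip it at yaw ≈ 9.

```bash
python3 - <<'E'
from h import *
p=np.load("w6.npy",allow_pickle=True).item()
c=lambda a:np.array(a)/2.4+100
g=ground(p,c([[201,137],[207,163],[204,150]]),.051);print(g)
g2=ground(p,c([[187,127],[193,178],[214,114],[224,172]]),.048);print(g2,g2.mean(0))
d=g2[0]-g2[1];print(np.degrees(np.arctan2(d[1],d[0])));d=g2[2]-g2[3];print(np.degrees(np.arctan2(d[1],d[0])))
x,y=g[2][:2];go(x,y,.078,9)
E
```

```text
[[ 0.46489221 -0.19459753  0.051     ]
 [ 0.45261395 -0.19667866  0.051     ]
 [ 0.45878031 -0.19563548  0.051     ]]
[[ 0.4691347  -0.18754036  0.048     ]
 [ 0.44476866 -0.18880376  0.048     ]
 [ 0.47515756 -0.20057728  0.048     ]
 [ 0.44766709 -0.20380305  0.048     ]] [ 0.459182   -0.19518111  0.048     ]
2.968184120354768
6.6925623019285005
shares [ 0.0155 -0.1001  0.2545] turn -0.1 calls 1.0957285736539097
```

>>> send_rows:
  deltas:
    - [[0.0155,-0.1,0.03],-0.04]
    - [[0.0155,-0.1,0.06],-0.077]
    - [[0.0155,-0.1,0.09],-0.077]
    - [[0.0155,-0.1,0.1],-0.077]
    - [[0.0155,-0.1,0.1],-0.077]

```text
clock: 17.75
tool_pos: [0.4576, -0.1951, 0.1997]
orientation: [-180.0, 0.3, 7.0]
force: [0.1, -0.8, 0.6]
opening: 0.0878
gripper_force: 0.0
```

>>> send_rows:
  deltas:
    - [[0,0,0.04],0]
    - [[0,0,0.08],0]
    - [[0,0,0.12],0]
    - [[0,0,0.145],0]
    - [[0,0,0.154],0]

```text
clock: 18.17
tool_pos: [0.4583, -0.1964, 0.077]
orientation: [-180.0, 0.2, 6.8]
force: [-0.4, 0.3, 1.1]
opening: 0.0874
gripper_force: 0.0
```

>>> send_rows:
  deltas:
    - [[0,0,0],0]
    - [[0,0,0],0]
    - [[0,0,0],0]
    - [[0,0,0],0]
    - [[0,0,0],0]
  gripper: 0.1

```text
clock: 18.58
tool_pos: [0.4597, -0.1957, 0.0799]
orientation: [180.0, -0.1, 6.9]
force: [-0.0, -0.2, -0.1]
opening: 0.0597
gripper_force: 0.0
```

>>> send_rows:
  deltas:
    - [[0,0,0],0]
    - [[0,0,0],0]
    - [[0,0,0],0]
    - [[0,0,0],0]
    - [[0,0,0],0]

```text
clock: 19.0
tool_pos: [0.4588, -0.1955, 0.0786]
orientation: [-180.0, 0.0, 6.9]
force: [0.4, -0.4, -0.5]
opening: 0.0263
gripper_force: 0.0
```

>>> send_rows:
  deltas:
    - [[0,0,0],0]
    - [[0,0,0],0]
    - [[0,0,0],0]
    - [[0,0,0],0]
    - [[0,0,0],0]

```text
clock: 19.42
tool_pos: [0.4588, -0.1956, 0.0785]
orientation: [-180.0, 0.0, 6.9]
force: [-0.5, 0.4, -1.1]
opening: 0.0174
gripper_force: 30.0
```

>>> send_rows:
  deltas:
    - [[0,0,-0.03],0]
    - [[0,0,-0.06],0]
    - [[0,0,-0.09],0]
    - [[0,0,-0.12],0]
    - [[0,0,-0.15],0]

```text
clock: 19.83
tool_pos: [0.4585, -0.1956, 0.1997]
orientation: [-180.0, 0.0, 6.9]
force: [0.6, -0.1, -0.8]
opening: 0.0171
gripper_force: 30.0
```

```bash
python3 - <<'E'
from h import *
o=ctrl.get_obs();print(o['clock'],o['tool_pos'],o['orientation'],o['opening'])
go(.466,.019,.19,-95)
p=ctrl.snapshot("wrist");save(p,"w7",1.2)
E
```

```text
19.8333 [ 0.45847345 -0.195566    0.19966213] [-1.79993249e+02  1.48364199e-02  6.90269536e+00] 0.017146099748198203
shares [ 0.0416 -0.2651  0.0121] turn 1.132 calls 1.0745763486517197
```

View pics/w7.png

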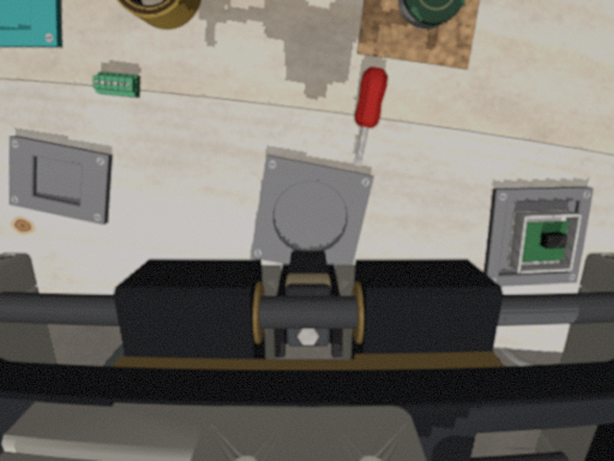

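The battery is held upright at (308,290), and the empty oblong pocket shows at (58,180). Rotating in place first.

>>> send_rows:
  deltas:
    - [[0,0,0],0.075]
    - [[0,0,0],0.15]
    - [[0,0,0],0.225]
    - [[0,0,0],0.3]
    - [[0,0,0],0.375]

```text
clock: 20.3
tool_pos: [0.4586, -0.1956, 0.1983]
orientation: [-180.0, 0.0, -27.2]
force: [1.0, -1.1, 0.2]
opening: 0.0174
gripper_force: 30.0
```

>>> send_rows:
  deltas:
    - [[0,0,0],0.075]
    - [[0,0,0],0.15]
    - [[0,0,0],0.225]
    - [[0,0,0],0.3]
    - [[0,0,0],0.375]

```text
clock: 20.72
tool_pos: [0.4586, -0.1956, 0.1983]
orientation: [180.0, 0.0, -60.9]
force: [0.1, 0.9, -0.5]
opening: 0.0173
gripper_force: 30.0
```

>>> send_rows:
  deltas:
    - [[0,0,0],0.075]
    - [[0,0,0],0.15]
    - [[0,0,0],0.225]
    - [[0,0,0],0.3]
    - [[0,0,0],0.375]

```text
clock: 21.13
tool_pos: [0.4587, -0.1956, 0.1983]
orientation: [180.0, 0.0, -94.7]
force: [0.1, 0.2, -0.7]
opening: 0.0175
gripper_force: 30.0
```

>>> send_rows:
  deltas:
    - [[0,0,0],0.008]
    - [[0,0,0],0.008]
    - [[0,0,0],0.008]
    - [[0,0,0],0.008]
    - [[0,0,0],0.008]

```text
clock: 21.55
tool_pos: [0.4588, -0.1956, 0.1985]
orientation: [180.0, 0.0, -95.0]
force: [0.2, 0.1, -0.6]
opening: 0.0169
gripper_force: 30.0
```

```bash
python3 - <<'E'
from h import *
o=ctrl.get_obs();print(o['clock'],o['tool_pos'],o['orientation'],o['opening'])
go(.466,.019,.19,-95)
p=ctrl.snapshot("top");rect(p,"oblong_holder",.008)
E
```

```text
21.55 [ 0.45880415 -0.19558566  0.19851831] [ 1.79996939e+02  6.49542134e-04 -9.49601862e+01] 0.016861918927163037
shares [-0.268   0.0142  0.0106] turn 0.0 calls 1.0743759453409394
oblong_holder 0.74 px [166. 164.] c [607.3  59.9] size [86.6 42.7] ang 88.4
```

>>> send_rows:
  deltas:
    - [[-0.035,0.002,0],0]
    - [[-0.07,0.004,0],0]
    - [[-0.105,0.006,0],0]
    - [[-0.134,0.007,0],0]
    - [[-0.134,0.007,0],0]

```text
clock: 22.07
tool_pos: [0.4631, -0.0857, 0.1989]
orientation: [-179.9, 0.0, -94.9]
force: [-0.0, 0.4, -1.2]
opening: 0.0171
gripper_force: 30.0
```

>>> send_rows:
  deltas:
    - [[-0.035,0.002,0],0]
    - [[-0.07,0.004,0],0]
    - [[-0.105,0.006,0],0]
    - [[-0.134,0.007,0],0]
    - [[-0.134,0.007,0],0]

```text
clock: 22.48
tool_pos: [0.4673, 0.0217, 0.1989]
orientation: [-179.9, 0.0, -94.9]
force: [-1.0, 0.0, -0.8]
opening: 0.0172
gripper_force: 30.0
```

>>> send_rows:
  deltas:
    - [[0,0,0.03],0]
    - [[0,0,0.06],0]
    - [[0,0,0.08],0]
    - [[0,0,0.09],0]
    - [[0,0,0.09],0]

```text
clock: 22.9
tool_pos: [0.4657, 0.0182, 0.125]
orientation: [179.8, -0.1, -95.1]
force: [0.8, -0.3, 0.5]
opening: 0.0176
gripper_force: 30.0
```

```bash
python3 - <<'E'
from h import *
o=ctrl.get_obs();print(o['clock'],o['tool_pos'],o['orientation'],o['opening'])
go(.466,.019,.079,-95)
E
```

```text
22.9 [0.46571743 0.01824782 0.12504461] [ 1.79828929e+02 -9.53060452e-02 -9.50682320e+01] 0.01763358384185965
shares [-0.001  -0.0003  0.0576] turn -0.001 calls 0.23025812197575005
```

>>> send_rows:
  deltas:
    - [[-0.001,0,0.02],0]
    - [[-0.001,0,0.035],0]
    - [[-0.001,0,0.048],0]
    - [[-0.001,0,0.055],0]
    - [[-0.001,0,0.0585],0]

```text
clock: 23.32
tool_pos: [0.467, 0.0196, 0.0799]
orientation: [-180.0, -0.0, -95.1]
force: [-0.9, -0.5, -0.5]
opening: 0.0172
gripper_force: 30.0
```

>>> send_rows:
  deltas:
    - [[0,0,0],0]
    - [[0,0,0],0]
    - [[0,0,0],0]
    - [[0,0,0],0]
    - [[0,0,0],0]

```text
clock: 23.73
tool_pos: [0.4669, 0.0198, 0.0802]
orientation: [-180.0, 0.0, -95.1]
force: [0.3, 0.1, -0.4]
opening: 0.0179
gripper_force: 30.0
```

```bash
python3 - <<'E'
from h import *
o=ctrl.get_obs();print(o['clock'],o['tool_pos'],o['orientation'],o['opening'],o['force'])
E
```

```text
23.7333 [0.46685926 0.01984759 0.08021078] [-1.79956996e+02  2.44187320e-02 -9.50576243e+01] 0.01789656320086931 [ 0.29370127  0.12931662 -0.37085302]
```

>>> send_rows:
  deltas:
    - [[0,0,0.001],0]
    - [[0,0,0.0018],0]
    - [[0,0,0.0018],0]
    - [[0,0,0.0018],0]
    - [[0,0,0.0018],0]

```text
clock: 24.15
tool_pos: [0.4668, 0.0198, 0.0785]
orientation: [-180.0, 0.0, -95.1]
force: [-0.5, 0.9, 4.8]
opening: 0.0172
gripper_force: 30.0
```

>>> send_rows:
  deltas:
    - [[0,0,0],0]
    - [[0,0,0],0]
    - [[0,0,0],0]
    - [[0,0,0],0]
    - [[0,0,0],0]
  gripper: 0.9

```text
clock: 24.57
tool_pos: [0.4666, 0.0197, 0.0782]
orientation: [180.0, -0.0, -95.1]
force: [-0.2, 0.7, 0.4]
opening: 0.0451
gripper_force: 0.0
```

>>> send_rows:
  deltas:
    - [[0,0,0],0]
    - [[0,0,0],0]
    - [[0,0,0],0]
    - [[0,0,0],0]
    - [[0,0,0],0]

```text
clock: 24.98
tool_pos: [0.4667, 0.0198, 0.0783]
orientation: [180.0, -0.0, -95.1]
force: [-0.2, 0.6, -0.9]
opening: 0.0767
gripper_force: 0.0
```

>>> send_rows:
  deltas:
    - [[0,0,-0.03],0]
    - [[0,0,-0.06],0]
    - [[0,0,-0.1],0]
    - [[0,0,-0.14],0]
    - [[0,0,-0.18],0]

```text
clock: 25.4
tool_pos: [0.4663, 0.0196, 0.2238]
orientation: [180.0, -0.0, -95.1]
force: [1.3, 0.0, -0.2]
opening: 0.0788
gripper_force: 0.0
```

>>> send_rows:
  deltas:
    - [[0.04,0.03,-0.02],-0.07]
    - [[0.08,0.06,-0.04],-0.15]
    - [[0.12,0.08,-0.06],-0.23]
    - [[0.14,0.1,-0.08],-0.31]
    - [[0.15,0.1,-0.08],-0.38]

```text
clock: 25.82
tool_pos: [0.3745, -0.0944, 0.2894]
orientation: [-179.7, -0.1, -60.6]
force: [1.0, -0.1, 0.3]
opening: 0.0787
gripper_force: 0.0
```

>>> send_rows:
  deltas:
    - [[0,0,0],-0.075]
    - [[0,0,0],-0.15]
    - [[0,0,0],-0.225]
    - [[0,0,0],-0.3]
    - [[0,0,0],-0.375]

```text
clock: 26.23
tool_pos: [0.3761, -0.0928, 0.2864]
orientation: [-180.0, -0.0, -26.8]
force: [0.5, 0.3, 0.1]
opening: 0.0792
gripper_force: 0.0
```

>>> send_rows:
  deltas:
    - [[0,0,0],-0.075]
    - [[0,0,0],-0.15]
    - [[0,0,0],-0.225]
    - [[0,0,0],-0.3]
    - [[0,0,0],-0.3]

```text
clock: 26.65
tool_pos: [0.3762, -0.0927, 0.2863]
orientation: [-180.0, 0.0, 0.2]
force: [0.3, -0.7, 0.9]
opening: 0.0788
gripper_force: 0.0
```

```bash
python3 - <<'E'
from h import *
o=ctrl.get_obs();print(o['clock'],o['tool_pos'],o['orientation'],o['opening'])
p=ctrl.snapshot("wrist");save(p,"w8",1.5)
for t,z in dict(oblong_holder=.008,round_holder=.008,battery_9v=.049,cork_mat=.003,fuse_tin=.025).items(): rect(p,t,z)
E
```

```text
26.65 [ 0.37617218 -0.09274991  0.28628975] [-1.79995213e+02  1.68073379e-03  1.96368682e-01] 0.07877404419965679
oblong_holder 0.85 px [126.   2.] c [568.4  58.7] size [87.8  7.9] ang 87.6
oblong_holder 0.81 px [166.  93.] c [466.2  17.9] size [90.1 60.9] ang 85.4
round_holder 0.86 px [341.  98.] c [ 459.8 -196.6] size [90.7 89.9] ang 86.0
battery_9v 0.68 px [159.  91.] c [466.2  13.4] size [37.4 17.3] ang 85.4
battery_9v 0.23 px [341.  98.] c [ 458.  -185.3] size [81.3 79.8] ang 87.6
fuse_tin 0.49 px [494. 100.] c [ 462.8 -382.6] size [49.7 49.9] ang 9.4
```

View pics/w8.png

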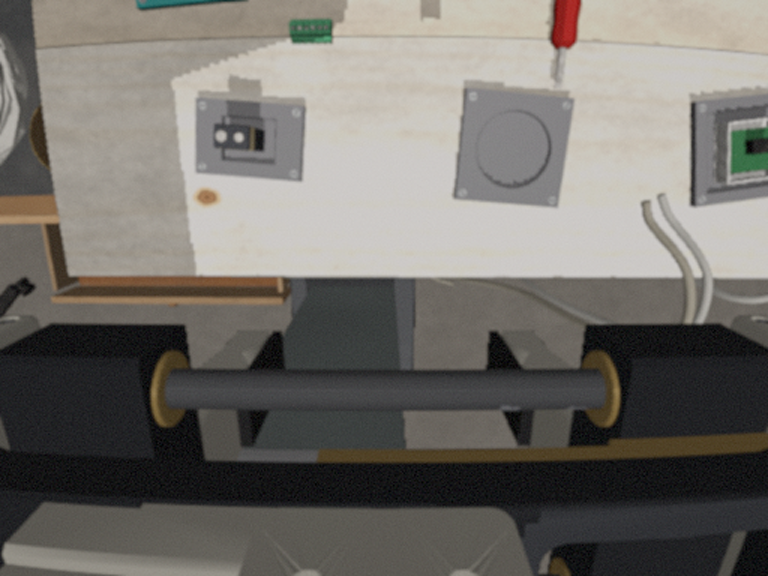

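The battery stands in the oblong pocket at (240,138), and the round pocket at (513,148) is empty. Now fetching the tin.

>>> send_rows:
  deltas:
    - [[0.162,0.106,0.05],0]
    - [[0.162,0.106,0.05],0]
    - [[0.162,0.106,0.05],0]
    - [[0.162,0.106,0.05],0]
    - [[0.162,0.106,0.05],0]
  gripper: 1

```text
clock: 27.37
tool_pos: [0.5094, -0.1802, 0.2428]
orientation: [179.9, 0.2, -0.3]
force: [0.4, 0.7, -0.0]
opening: 0.0873
gripper_force: 0.0
```

>>> send_rows:
  deltas:
    - [[0.162,0.106,0.05],0]
    - [[0.162,0.106,0.05],0]
    - [[0.162,0.106,0.05],0]
    - [[0.162,0.106,0.05],0]
    - [[0.162,0.106,0.05],0]

```text
clock: 27.78
tool_pos: [0.6382, -0.2656, 0.2014]
orientation: [180.0, 0.3, -0.3]
force: [-0.3, 0.1, -0.4]
opening: 0.0873
gripper_force: 0.0
```

>>> send_rows:
  deltas:
    - [[0,0,0],0]
    - [[0,0,0],0]
    - [[0,0,0],0]
    - [[0,0,0],0]
    - [[0,0,0],0]

```text
clock: 28.2
tool_pos: [0.635, -0.2623, 0.2077]
orientation: [180.0, -0.1, -0.1]
force: [-0.8, 0.2, 0.1]
opening: 0.0876
gripper_force: 0.0
```

```bash
python3 - <<'E'
from h import *
p=ctrl.snapshot("wrist")
rect(p,"fuse_tin",.025)
go(.636,-.2627,.0795,0)
E
```

```text
fuse_tin 0.81 px [257. 183.] c [ 636.4 -262.7] size [45.5 45. ] ang 43.2
shares [0.0011 0.0004 0.1599] turn -0.001 calls 0.6397519399545732
```

>>> send_rows:
  deltas:
    - [[0.001,0,0.04],0]
    - [[0.001,0,0.08],0]
    - [[0.001,0,0.12],0]
    - [[0.001,0,0.15],0]
    - [[0.001,0,0.159],0]

```text
clock: 28.72
tool_pos: [0.6336, -0.2621, 0.0751]
orientation: [-179.9, 0.3, -0.1]
force: [-1.2, -0.1, -0.8]
opening: 0.0878
gripper_force: 0.0
```

>>> send_rows:
  deltas:
    - [[0,0,0],0]
    - [[0,0,0],0]
    - [[0,0,0],0]
    - [[0,0,0],0]
    - [[0,0,0],0]
  gripper: 0.3

```text
clock: 29.13
tool_pos: [0.6369, -0.263, 0.081]
orientation: [180.0, -0.2, -0.1]
force: [0.7, 0.3, 0.7]
opening: 0.0596
gripper_force: 0.0
```

>>> send_rows:
  deltas:
    - [[0,0,0],0]
    - [[0,0,0],0]
    - [[0,0,0],0]
    - [[0,0,0],0]
    - [[0,0,0],0]

```text
clock: 29.55
tool_pos: [0.6363, -0.2629, 0.0798]
orientation: [180.0, -0.0, -0.1]
force: [-1.1, 1.4, 6.0]
opening: 0.0434
gripper_force: 30.0
```

>>> send_rows:
  deltas:
    - [[0,0,-0.03],0]
    - [[0,0,-0.06],0]
    - [[0,0,-0.09],0]
    - [[0,0,-0.12],0]
    - [[0,0,-0.12],0]

```text
clock: 29.97
tool_pos: [0.6383, -0.2635, 0.1806]
orientation: [179.9, -0.4, -0.1]
force: [0.9, -0.6, 1.0]
opening: 0.0437
gripper_force: 30.0
```

>>> send_rows:
  deltas:
    - [[-0.03,-0.011,0],0]
    - [[-0.06,-0.022,0],0]
    - [[-0.09,-0.033,0],0]
    - [[-0.11,-0.041,0],0]
    - [[-0.11,-0.041,0],0]

```text
clock: 30.38
tool_pos: [0.5448, -0.2289, 0.175]
orientation: [-179.9, 0.1, -0.1]
force: [-0.9, 0.6, -0.6]
opening: 0.0435
gripper_force: 30.0
```

>>> send_rows:
  deltas:
    - [[-0.03,-0.011,0],0]
    - [[-0.06,-0.022,0],0]
    - [[-0.09,-0.033,0],0]
    - [[-0.11,-0.041,0],0]
    - [[-0.11,-0.041,0],0]

```text
clock: 30.8
tool_pos: [0.4572, -0.1961, 0.1749]
orientation: [-180.0, 0.1, -0.1]
force: [-0.3, -0.1, -1.0]
opening: 0.0435
gripper_force: 30.0
```

>>> send_rows:
  deltas:
    - [[0,0,0.02],0]
    - [[0,0,0.04],0]
    - [[0,0,0.06],0]
    - [[0,0,0.06],0]
    - [[0,0,0.06],0]

```text
clock: 31.22
tool_pos: [0.4602, -0.197, 0.1266]
orientation: [180.0, 0.1, -0.1]
force: [0.3, 0.3, 0.5]
opening: 0.0437
gripper_force: 30.0
```

```bash
python3 - <<'E'
from h import *
o=ctrl.get_obs();print(o['tool_pos'],o['orientation'])
go(.4596,-.1967,.080,0)
E
```

```text
[ 0.46023925 -0.19702773  0.12657333] [ 1.79992077e+02  1.14870205e-01 -1.06423433e-01]
shares [-0.0008 -0.0004  0.0582] turn -0.001 calls 0.23289432741690433
```

>>> send_rows:
  deltas:
    - [[0,0,0.02],0]
    - [[0,0,0.035],0]
    - [[0,0,0.047],0]
    - [[0,0,0.055],0]
    - [[0,0,0.058],0]

```text
clock: 31.63
tool_pos: [0.4603, -0.1969, 0.0803]
orientation: [180.0, 0.0, -0.1]
force: [1.3, -0.6, -0.6]
opening: 0.0436
gripper_force: 30.0
```

>>> send_rows:
  deltas:
    - [[0,0,0],0]
    - [[0,0,0],0]
    - [[0,0,0],0]
    - [[0,0,0],0]
    - [[0,0,0],0]

```text
clock: 32.05
tool_pos: [0.4604, -0.1969, 0.0812]
orientation: [180.0, -0.0, -0.1]
force: [-0.2, 0.6, 0.0]
opening: 0.0435
gripper_force: 30.0
```

>>> send_rows:
  deltas:
    - [[0,0,0],0]
    - [[0,0,0],0]
    - [[0,0,0],0]
    - [[0,0,0],0]
    - [[0,0,0],0]
  gripper: 1

```text
clock: 32.47
tool_pos: [0.4602, -0.1969, 0.0808]
orientation: [180.0, -0.0, -0.1]
force: [-0.3, -0.4, -0.4]
opening: 0.0713
gripper_force: 0.0
```

>>> send_rows:
  deltas:
    - [[0,0,0],0]
    - [[0,0,0],0]
    - [[0,0,-0.04],0]
    - [[0,0,-0.08],0]
    - [[0,0,-0.12],0]

```text
clock: 32.88
tool_pos: [0.4596, -0.1969, 0.1775]
orientation: [180.0, 0.1, -0.1]
force: [0.7, -0.2, -0.2]
opening: 0.0876
gripper_force: 0.0
```

>>> send_rows:
  deltas:
    - [[-0.03,0,-0.04],0]
    - [[-0.06,0,-0.08],0]
    - [[-0.06,0,-0.12],0]
    - [[-0.06,0,-0.15],0]
    - [[-0.06,0,-0.15],0]

```text
clock: 33.3
tool_pos: [0.4139, -0.1974, 0.3024]
orientation: [179.9, -0.5, -0.1]
force: [0.9, 0.6, 0.9]
opening: 0.0877
gripper_force: 0.0
```

>>> send_rows:
  deltas:
    - [[0,0,0],0]
    - [[0,0,0],0]
    - [[0,0,0],0]
    - [[0,0,0],0]
    - [[0,0,0],0]

```text
clock: 33.72
tool_pos: [0.412, -0.1967, 0.2957]
orientation: [-180.0, 0.1, -0.1]
force: [-0.7, 0.4, 0.7]
opening: 0.0874
gripper_force: 0.0
```

```bash
python3 - <<'E'
from h import *
o=ctrl.get_obs();print(o['clock'],o['tool_pos'])
p=ctrl.snapshot("wrist");save(p,"w9",1.5)
for t,z in dict(fuse_tin=.025,round_holder=.008,relay_tray=.021,square_holder=.008,battery_9v=.049,oblong_holder=.008).items(): rect(p,t,z)
E
```

```text
33.7167 [ 0.41195466 -0.19674559  0.29574418]
fuse_tin 0.96 px [257. 127.] c [ 460.2 -196.8] size [42.7 43.2] ang 89.9
round_holder 0.9 px [257. 126.] c [ 458.8 -196.9] size [89.  89.8] ang 86.1
round_holder 0.43 px [414. 124.] c [ 463.9 -401. ] size [54.1 60.8] ang 9.9
relay_tray 0.63 px [414. 124.] c [ 464.4 -394.2] size [50.8 57.8] ang 8.2
square_holder 0.66 px [410. 122.] c [ 465.2 -395.9] size [89.  92.4] ang 8.3
battery_9v 0.86 px [ 81. 124.] c [466.5   7.3] size [48.1 18.4] ang 88.5
battery_9v 0.43 px [414. 124.] c [ 466.2 -379.2] size [48.2 53.1] ang 8.3
oblong_holder 0.85 px [50. 20.] c [595.2  58.4] size [54.7 93.1] ang 0.6
oblong_holder 0.65 px [ 92. 123.] c [465.9  17.1] size [92.7 62. ] ang 86.9
```

View pics/w9.png

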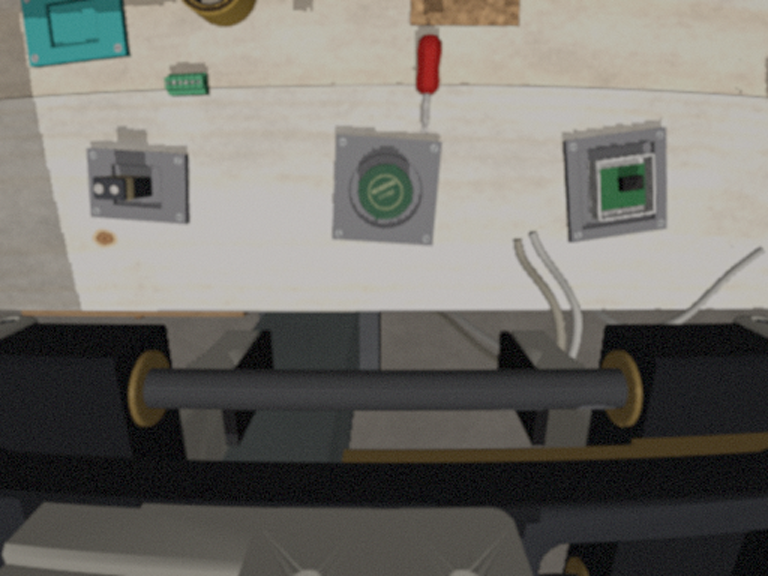

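The tin sits centred in the round pocket at (385,188), the battery in the oblong one at (135,187) and the tray in the square one at (625,185). The bystanders are untouched, so I hand the job in.

```bash
python3 -c "
from plant import ctrl
print(ctrl.close_job())"
```

```text
the job is handed in; nothing more can be done
None
```

The job is handed in at about 34 s on the clock: the last picture shows the tray in the square pocket, the tin in the round one and the battery standing in the grey oblong one, with the tape roll, screwdriver and plug left alone; no verdict came back.

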